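# Rock a stuck insert block out of a laboratory block heater

## Task

The aluminium insert with the red handle bar is stuck tight in the well of the white block heater. Do not just pull it straight out: take it by the red bar and rock it side to side, leaning it first towards the heater's blue control panel and then away from it, clearly each time, and so on until it works free; leave the other things on the bench alone. Finish while still holding the insert still and level straight above its well, just clear: its underside about 20 mm above the top of the heater.

Things in the scene. Friction and masses are not known exactly. Their poses are not given: they have to be found in the camera images.
- heater: White block heater fixed to the bench, 200 (its x) x 150 (its y) x 84 mm high; origin at the centre of its underside, z up. A blue control panel (black display, grey knob 10 mm tall) covers the half of its flat top on its -x side; the rectangular well opens in the other half. The well is 70 (x) x 74 (y) mm and 26 mm deep. Its yaw varies.
- well (a point): Centre of the well's mouth, level with the heater's flat top (84 mm above the bench), 25 mm to +x of the heater's centre; axes as the heater's. The insert leans on nothing but the well's floor and two spring strips. It is free once its underside is above the strips, 22 mm higher than at the start.
- strip_front: Copper strip in the well's -x wall (panel side), 50 (y) x 12 (z) mm; origin at its centre, 10 mm below the well's mouth and 36 mm to -x of the well's centre. A spring (4 N per mm, yields 7 mm) presses it with about 26 N on the insert's -x face; its friction holds the insert. Pulled straight up, the insert would need 30 to 45 N.
- strip_rear: The like strip in the +x wall, 36 mm to +x of the well's centre. When the insert leans towards one strip it pivots on that strip, while its other face, 60 mm away, slides up and stays up: each lean to the other side walks it upwards. A lean of 0.12 rad either side of level raises its middle by about 7 mm a swing.
- insert: The stuck aluminium insert: a block 60 (x) x 70 (y) x 36 mm high, about 0.45 kg, with a red handle bar. Origin at the centre of its underside, z up. At the start it stands level on the well's floor, its axes parallel to the heater's, 10 mm of it showing above the heater's top; beside it 5 mm are free to the well's walls in x (bar the strips) and 2 mm in y.
- bar (a point): Centre of the red handle bar, 72 mm above the insert's underside and 36 mm above its top face. The bar has flat upright sides, is 14 mm thick (x), 18 mm high, 66 mm long, level along the insert's y axis, on two posts 10 mm thick which stand 28 mm either side of its middle; the 46 mm between the posts are free for the fingers, one on the -x and one on the +x side of the bar.
- spare: Bystander: a like insert with a blue handle bar standing on the bench, 60 x 70 x 81 mm high over its bar; origin at the centre of its underside.
- amber: Bystander: amber glass bottle, 56 mm wide, 105 mm high; origin at the centre of its underside.
- reagent: Bystander: white bottle with a blue label and cap, 54 mm wide, 115 mm high; origin at the centre of its underside.
- beaker: Bystander: glass beaker, 66 mm wide, 80 mm high; origin at the centre of its underside.
Things that resemble listed ones, but are neither listed nor needed, are in the scene too. What is shaped like the insert but turquoise or yellow is not meant.

How it is judged:
On the way, in this order (a step that is already met when the one before it is completed fails the run):
1. the insert, held by the fingers and still in the well, is leaned towards the control panel by more than 3 degrees (angle between insert's own x axis and vertical below 1.5158 rad and z of insert in the frame of well below -0.004 m and contact force between the fingers and insert above 1 N), for 0.1 s.
2. then, still in the well, it is leaned away from the panel by more than 3 degrees (angle between insert's own x axis and vertical above 1.6258 rad and z of insert in the frame of well below -0.004 m and contact force between the fingers and insert above 1 N), for 0.1 s.
At the end, for the whole second after the job is handed in: The insert is held by the fingers, still (under 20 mm/s), touching neither heater nor strips, within 25 mm sideways of the well's centre, within about 10 degrees of level, its underside's centre 8 to 40 mm above the heater's top (z of insert in the frame of well between 0.008 and 0.04 m and horizontal distance between insert and well below 0.025 m and angle between insert's own z axis and vertical below 0.17 rad and contact force between the fingers and insert above 1 N and contact force between insert and heater below 0.05 N and linear speed of insert below 0.02 m/s); the arm keeps its last pose, push and grip.
It fails at once if the spare insert is tipped or shoved from its place (distance of spare from where it was at the start of the episode above 0.015 m or angle between spare's own z axis and vertical above 0.3 rad).
It fails at once if the amber bottle is tipped or shoved from its place (distance of amber from where it was at the start of the episode above 0.015 m or angle between amber's own z axis and vertical above 0.3 rad).
It fails at once if the white reagent bottle is tipped or shoved from its place (distance of reagent from where it was at the start of the episode above 0.015 m or angle between reagent's own z axis and vertical above 0.3 rad).
It fails at once if the glass beaker is tipped or shoved from its place (distance of beaker from where it was at the start of the episode above 0.015 m or angle between beaker's own z axis and vertical above 0.3 rad).
It also fails if it takes over 42 s, if anything falls off the work surface, if the arm or the gripper's body presses on something with over 40 N, if the wrist force passes 120 N, or if a joint passes its speed limit or range.

## Robot

A 7-joint arm with a two-finger parallel gripper is mounted at the origin on the work surface. World frame = base frame: x ahead of the robot, y to its left, z up, the work surface at z = 0. Lengths are in m, angles in rad, forces in N, time in s.
With the tool pointing down it reaches from about 0.425 to 1.025 m from the base axis. Payload 9.4 kg.
Tool frame: the origin (TCP) lies at the very end of the fingers, on their centre line; the grasp point (between the pads) lies 19 mm behind it (arm.pinch_z is the distance from the TCP to the grasp point, in m); z points along the fingers, x is the direction in which the jaws open and shut, and the axes are right-handed (so a half turn about z gives the same grasp; the last joint's range is limited). The gripper opens to 93 mm and grips with 3 to 60 N. Pads are 15 mm wide; open, the fingers measure 128 mm over their backs; the gripper's body (75 mm by 188 mm) begins 65 mm behind the grasp point.
Start: joints at [-1.195, 0.599, -0.003, 1.599, 0.002, 0.943, -0.08], TCP at [0.317, 0.652, 0.219] pointing down, gripper open.
Joint ranges: [-2.57, 2.57], [-0.35, 1.97], [-1.29, 1.29], [0.11, 2.56], [-1.05, 4.19], [0.11, 1.86], [-2.63, 2.63]. Speed limits (rad/s): [2.22, 2.22, 3.01, 3.01, 3.14, 3.14, 3.14].

## Interface

Orientations are given as a 3x3 rotation matrix whose columns are the frame's x, y, z axes.
In Python, from cell import arm gives the robot as it stands.
- The arm moves only by the shell command python3 -m inch 'ROWS' [OPENING] [FORCE]. ROWS is JSON, a list of rows, each an object with "dp": the shift along the tool's x, y, z in mm, a list of three; "spin": the turn about the tool's z in rad. A call has 1 to 10 rows; each row shifts and turns the commanded pose from where the row before left it, along the tool's axes as they then stand; what a row does not reach is not made up. A row lasts 1/10 s, in which the tool goes at most 50 mm and 8.59 degrees, less where a joint would pass 70% of its speed; a pose out of reach is approached as far as the arm can. A call with a gripper value outside its range is refused whole. OPENING is the closure, from 0 (fully open) to 1 (shut), set as the call begins (- or left out, the last holds). The fingers move at their own pace and stop on an object; FORCE is the grip in N (left out, the last holds). Time passes only in rows, so rows that do not move let the fingers close. It gives the time, the measured TCP pose, the force and the opening at its end, in the units of the state.
- arm.read_state(): the state, without advancing time (a new reading comes with each control period).
- arm.read_camera(name): name is "scene" or "top" or "wrist"; returns the picture (400x640x3 uint8, red, green, blue); there is no depth.
- arm.camera_info(name): a dict with "K" (3x3 intrinsics, pixels), "D" ([k1, k2, p1, p2, k3] as OpenCV has them; the pictures are not rectified), "pose" (4x4, takes a point from camera to world coordinates). Camera axes: x right, y down, z forward; pixel columns grow to the right and rows downward; lengths in m; the calibration is good to about 2 mm. A picture is of the moment at which its call begins: read the wrist's pose just before it. camera_info takes no time and is no camera call; for the wrist camera it gives the pose at the moment of the call.
- arm.finish_job(): hands the job in, once; it reports no verdict.
The state is a dict: "t": time; "joint_pos": joint angles; "joint_velocities": joint speeds; "joint_efforts": joint torques, N m; "position": TCP position; "ee_rot": TCP orientation; "wrist_force": force on the tool from outside, world axes, zero at the start; "moment": the same for the moment, N m; "width": opening from 0.0 (shut) to 1.0 (fully open).
Only numpy, scipy, OpenCV 4.12 (cv2) and the standard library are available. Lean on these libraries where they do the work, as an engineer would, in place of code of your own. Each camera call takes 0.05 s, during which the arm holds its last target.

## Working session

There is one attempt and no reset: what is moved stays moved. The work goes in short steps, Python scripts to look and compute and a shell command to move; the robot and the scene stay as the last step left them, time stands still between calls to the robot, and variables do not carry over. Pictures are saved under pics/ and viewed, and the job is handed in when it is done.

```bash
ls; mkdir -p pics; python3 - <<'E'
from cell import arm
import cv2,numpy as np
s=arm.read_state();print(s['t'],s['position'],np.round(s['ee_rot'],3).tolist(),s['width'],arm.pinch_z)
for n in('scene','top'):
    im=arm.read_camera(n);cv2.imwrite(f'pics/{n}1.png',im[:,:,::-1]);i=arm.camera_info(n);print(n,np.round(i['K'],1).tolist(),i['D'],np.round(i['pose'],3).tolist())
E
```

```text
pics
0.0 [0.31695567 0.65153207 0.21778166] [[0.437, 0.899, -0.001], [0.899, -0.437, -0.001], [-0.001, 0.0, -1.0]] 0.9968373224824734 0.0188
scene [[381.0, 0.0, 321.0], [0.0, 381.0, 205.6], [0.0, 0.0, 1.0]] [-0.07390295  0.          0.          0.          0.        ] [[-0.453, 0.621, -0.639, 1.219], [0.892, 0.325, -0.316, 0.363], [0.011, -0.713, -0.701, 0.776], [0.0, 0.0, 0.0, 1.0]]
top [[394.4, 0.0, 319.6], [0.0, 394.4, 202.5], [0.0, 0.0, 1.0]] [-0.03085437  0.          0.          0.          0.        ] [[0.027, -0.986, 0.165, 0.447], [-1.0, -0.024, 0.016, 0.057], [-0.012, -0.166, -0.986, 0.984], [0.0, 0.0, 0.0, 1.0]]
```

View pics/scene1.png

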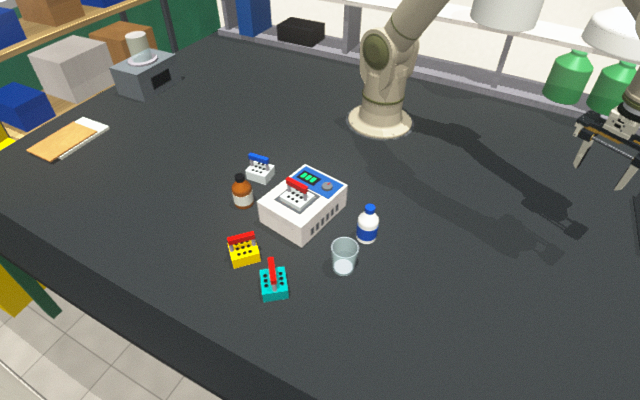

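View pics/top1.png

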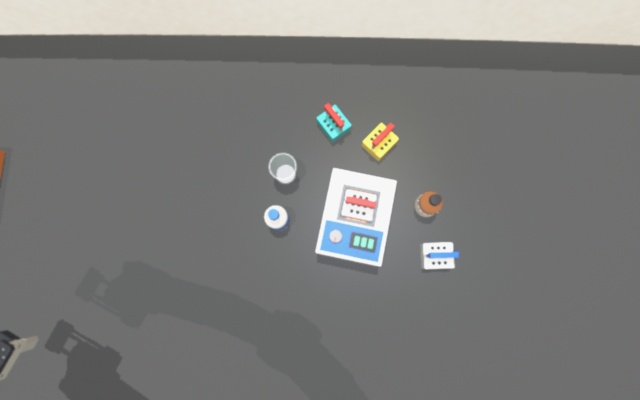

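The two pictures show the heater near top px (357,215), with its panel towards the robot. The red bar is at about (361,203). The reagent bottle and beaker are to the left, the amber bottle and spare to the right.

```bash
cat > h.py <<'E'
from cell import arm
import cv2,numpy as np
def ray(n,uv,info=None):
    i=info or arm.camera_info(n);K=np.array(i['K']);T=np.array(i['pose'])
    p=cv2.undistortPoints(np.array(uv,float).reshape(-1,1,2),K,np.array(i['D'])).reshape(-1,2)
    return T[:3,3],np.c_[p,np.ones(len(p))]@T[:3,:3].T
def onz(n,uv,z,info=None):
    o,d=ray(n,uv,info);return (o+d*((z-o[2])/d[:,2])[:,None])[:,:2]
def mask(im,kind):
    h=cv2.cvtColor(im,cv2.COLOR_RGB2HSV)
    if kind=='red': return cv2.inRange(h,(0,150,90),(8,255,255))|cv2.inRange(h,(172,150,90),(180,255,255))
    if kind=='blue': return cv2.inRange(h,(98,120,60),(118,255,255))
    if kind=='white': return cv2.inRange(h,(0,0,150),(180,60,255))
def blobs(m,amin=40):
    n,l,s,c=cv2.connectedComponentsWithStats(m)
    return [(s[k].tolist(),c[k],(l==k).astype(np.uint8)) for k in range(1,n) if s[k][4]>=amin]
E
python3 - <<'E'
from h import *
for n in('top','scene'):
    im=cv2.imread(f'pics/{n}1.png')[:,:,::-1].copy()
    for k,z in(('red',.139 if n=='top' else .132),('blue',.084)):
        for s,c,l in blobs(mask(im,k)):
            r=cv2.minAreaRect(cv2.findContours(l,0,2)[0][0]);b=cv2.boxPoints(r);w=onz(n,b,z)
            print(n,k,s,c.round(1),onz(n,[c],z).round(4).tolist(),'box',w.round(3).tolist())
im=cv2.imread('pics/top1.png')[:,:,::-1].copy()
m=mask(im,'white')|mask(im,'blue')|mask(im,'red')
m[:130]=0
for s,c,l in blobs(m,150):
  if s[0]<300 or s[0]>400: continue
  r=cv2.minAreaRect(cv2.findContours(l,0,2)[0][0]);w=onz('top',cv2.boxPoints(r),.084);print('heater?',s,r,w.round(3).tolist(),w.mean(0))
cv2.imwrite('pics/crop.png',cv2.resize(im[150:290,240:480,::-1],None,fx=3,fy=3,interpolation=2))
E
```

```text
top red [325, 106, 18, 21, 41] [332.9 117. ] [[0.7848, 0.0457]] box [[0.805, 0.07], [0.811, 0.064], [0.767, 0.024], [0.761, 0.03]]
top red [373, 124, 21, 21, 47] [384.7 133.9] [[0.7477, -0.071]] box [[0.727, -0.043], [0.772, -0.081], [0.764, -0.09], [0.719, -0.052]]
top blue [269, 210, 10, 10, 73] [273.3 214.3] [[0.5676, 0.1775]] box [[0.568, 0.192], [0.582, 0.179], [0.567, 0.163], [0.553, 0.176]]
top blue [321, 221, 61, 40, 981] [349.  241.2] [[0.5103, 0.0021]] box [[0.492, 0.066], [0.556, 0.055], [0.532, -0.074], [0.468, -0.061]]
top blue [429, 251, 30, 7, 137] [444.5 254.4] [[0.4856, -0.2143]] box [[0.493, -0.179], [0.494, -0.245], [0.481, -0.245], [0.479, -0.179]]
scene red [286, 177, 22, 17, 166] [296.4 184.6] [[0.5929, -0.0171]] box [[0.598, -0.051], [0.571, -0.056], [0.587, 0.014], [0.613, 0.017]]
scene red [227, 231, 28, 14, 229] [240.6 237.5] [[0.8049, -0.0395]] box [[0.819, -0.069], [0.774, -0.027], [0.792, -0.009], [0.836, -0.051]]
scene red [267, 257, 9, 27, 161] [271.6 269.3] [[0.8465, 0.0676]] box [[0.824, 0.042], [0.816, 0.053], [0.87, 0.094], [0.878, 0.084]]
scene blu
[... 631 characters left out ...]
09, -0.236], [0.479, -0.25], [0.479, -0.176], [0.508, -0.165]]
scene blue [292, 167, 51, 31, 495] [318.8 182.6] [[0.5103, 0.0052]] box [[0.534, -0.07], [0.46, -0.086], [0.488, 0.066], [0.557, 0.074]]
scene blue [365, 203, 11, 11, 98] [369.6 208.1] [[0.5384, 0.1669]] box [[0.526, 0.149], [0.514, 0.172], [0.549, 0.186], [0.56, 0.163]]
scene blue [356, 226, 22, 15, 194] [366.2 234.1] [[0.6254, 0.1927]] box [[0.652, 0.176], [0.611, 0.162], [0.594, 0.209], [0.635, 0.222]]
heater? [315, 167, 83, 100, 5076] ((356.2884521484375, 216.55767822265625), (68.64064025878906, 88.84060668945312), 11.309932708740234) [[0.481, 0.081], [0.685, 0.046], [0.656, -0.112], [0.454, -0.071]] [ 0.56898983 -0.01386923]
```

View pics/crop.png

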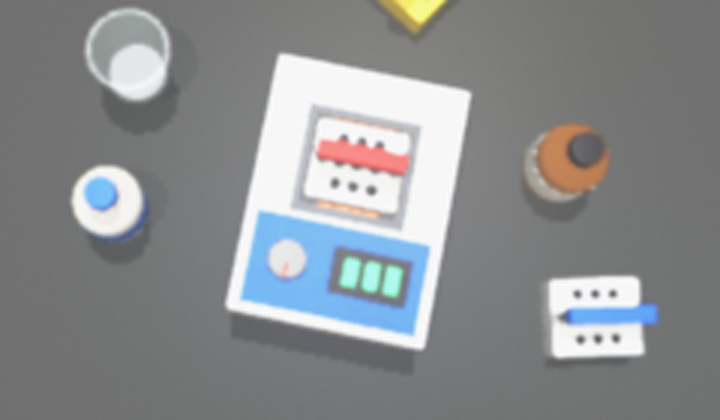

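```bash
python3 - <<'E'
from h import *
c=np.array([[278,53],[470,92],[425,348],[228,310]])/3+[240,150]
w=onz('top',c,.084);print(w.round(4),w.mean(0))
ax=(w[0]+w[1]-w[2]-w[3])/2;print(np.linalg.norm(ax),np.arctan2(ax[1],ax[0]))
ay=(w[0]+w[3]-w[1]-w[2])/2;print(np.linalg.norm(ay),np.arctan2(-ay[0],ay[1]))
yaw=np.arctan2(ax[1],ax[0]);print('well from heater',w.mean(0)+.025*np.array([np.cos(yaw),np.sin(yaw)]))
im=cv2.imread('pics/top1.png')[:,:,::-1].copy()
h=cv2.cvtColor(im,cv2.COLOR_RGB2HSV);m=cv2.inRange(h,(0,100,120),(6,255,255))|cv2.inRange(h,(174,100,120),(180,255,255));m[:180]=0
for s,cc,l in blobs(m,20):
  if not 340<cc[0]<380: continue
  r=cv2.minAreaRect(cv2.findContours(l,0,2)[0][0]);b=onz('top',cv2.boxPoints(r),.137);print(s,cc,onz('top',[cc],.137),b.round(3).tolist())
# triangulate with scene bar centroid
oa,da=ray('top',[[361,203]]);ob,db=ray('scene',[[296.4,184.6]])
A=np.c_[da[0],-db[0]];t=np.linalg.lstsq(A,ob-oa,rcond=None)[0];print(oa+t[0]*da[0],ob+t[1]*db[0])
E
```

```text
[[ 0.6814  0.043 ]
 [ 0.6538 -0.1069]
 [ 0.4563 -0.0722]
 [ 0.4809  0.0764]] [ 0.56811241 -0.01491911]
0.20195477713786586 -0.1697375962969334
0.1514945845344731 -0.17288000760216232
well from heater [ 0.59275314 -0.0191422 ]
[346, 197, 30, 11, 182] [360.72527473 201.79120879] [[ 0.59267086 -0.01885944]] [[0.592, 0.014], [0.607, 0.011], [0.595, -0.052], [0.58, -0.048]]
[ 0.59123596 -0.02012935  0.12980232] [ 0.59058523 -0.01864582  0.1295588 ]
```

```bash
python3 -m inch '[{"dp":[-26.8,30,0],"spin":0},{"dp":[-26.8,30,0],"spin":0},{"dp":[-26.8,30,0],"spin":0},{"dp":[-26.8,30,0],"spin":0},{"dp":[-26.8,30,0],"spin":0},{"dp":[-26.8,30,0],"spin":0},{"dp":[-26.8,30,0],"spin":0},{"dp":[-26.8,30,0],"spin":0},{"dp":[-26.8,30,0],"spin":0}]' 0 10
```

```text
t: 1.0
position: [0.4548, 0.3153, 0.2185]
ee_rot: [[0.437, 0.899, -0.0], [0.899, -0.437, -0.0], [-0.0, -0.0, -1.0]]
wrist_force: [-0.3, 0.0, 0.1]
width: 1.0
```

```bash
python3 -m inch '[{"dp":[-26.8,30,0],"spin":0},{"dp":[-26.8,30,0],"spin":0},{"dp":[-26.8,30,0],"spin":0},{"dp":[-26.8,30,0],"spin":0},{"dp":[-26.8,30,0],"spin":0},{"dp":[-26.8,30,0],"spin":0},{"dp":[-26.8,30,0],"spin":0},{"dp":[-26.8,30,0],"spin":0}]'; python3 -m inch '[{"dp":[0,0,0],"spin":0.129},{"dp":[0,0,0],"spin":0.129},{"dp":[0,0,0],"spin":0.129},{"dp":[0,0,0],"spin":0.129},{"dp":[0,0,0],"spin":0.129},{"dp":[0,0,0],"spin":0.129},{"dp":[0,0,0],"spin":0.129},{"dp":[0,0,0],"spin":0.129},{"dp":[0,0,0],"spin":0.129},{"dp":[0,0,0],"spin":0.129}]'
```

```text
t: 1.8
position: [0.5767, 0.0175, 0.2185]
ee_rot: [[0.437, 0.899, -0.0], [0.899, -0.437, 0.0], [-0.0, -0.0, -1.0]]
wrist_force: [0.2, 0.3, -0.3]
width: 0.998
t: 2.8
position: [0.5763, 0.0192, 0.2184]
ee_rot: [[0.984, -0.176, -0.0], [-0.176, -0.984, -0.0], [-0.0, 0.0, -1.0]]
wrist_force: [-0.1, -0.5, 0.9]
width: 1.003
```

```bash
cat > st.py <<'E'
from h import *
import sys
s=arm.read_state();p=s['position'];R=np.array(s['ee_rot'])
yaw=-.171;ex=np.array([np.cos(yaw),np.sin(yaw),0])
tgt=np.array([.5925,-.019,.130-.0188])
print('t',round(s['t'],2),'p',np.round(p,4),'yawx',np.degrees(np.arctan2(R[1,0],R[0,0])).round(2),'tilt',R[:,2].round(3),'F',np.round(s['wrist_force'],1),'M',np.round(s['moment'],2),'w',round(s['width'],3))
print('to bar, tool mm',(R.T@(tgt-p)*1000).round(1),'q',np.round(s['joint_pos'],2))
for n in sys.argv[2:]:
    i=arm.camera_info(n);im=arm.read_camera(n);cv2.imwrite(f'pics/{n}{sys.argv[1]}.png',im[:,:,::-1])
    np.save(f'pics/{n}{sys.argv[1]}.npy',np.array(i['pose']))
E
python3 st.py 2 wrist top
```

```text
t 2.8 p [0.5763 0.0192 0.2184] yawx -10.15 tilt [-0. -0. -1.] F [-0.1 -0.5  0.9] M [-0.03  0.07 -0.04] w 1.003
to bar, tool mm [ 22.8  34.7 107.2] q [-0.41  0.44  0.4   1.96 -0.24  0.78 -0.05]
```

View pics/wrist2.png

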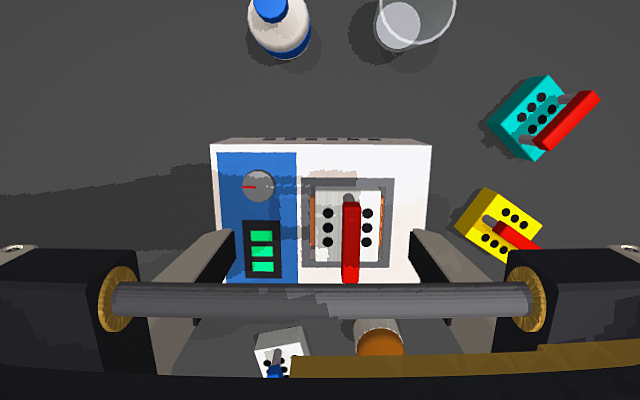

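The wrist view shows the red bar lying at about (350,242), parallel to the well. I'll use it to refine the bar's position.

```bash
python3 - <<'E'
from h import *
im=cv2.imread('pics/wrist2.png')[:,:,::-1].copy();i=arm.camera_info('wrist');i['pose']=np.load('pics/wrist2.npy')
m=mask(im,'red');m[:,:330]=0;m[:,375:]=0
h=cv2.cvtColor(im,cv2.COLOR_RGB2HSV)
for s,c,l in blobs(m):
    print(s,c)
    for v in range(s[1]+3,s[1]+s[3],12):
        u=np.where(l[v])[0];w=onz('wrist',[[u[0],v],[u[-1]+1,v]],.139,i);print(v,u[0],u[-1],w.round(4).tolist(),h[v,u[0]:u[-1]+1,2].tolist())
# well outline mouth corners z=.084
print(onz('wrist',[[302,178],[394,178],[302,268],[390,268]],.084,i).round(4), onz('wrist',[[211,150],[433,150]],.084,i))
E
```

```text
[342, 202, 19, 82, 1395] [350.93333333 242.20430108]
205 343 358 [[0.5918, 0.017], [0.6038, 0.0148]] [96, 102, 106, 106, 106, 107, 107, 107, 107, 106, 106, 107, 106, 106, 106, 100]
217 344 360 [[0.591, 0.0074], [0.6039, 0.005]] [148, 158, 164, 162, 164, 162, 163, 161, 161, 161, 161, 161, 160, 161, 162, 153, 130]
229 343 360 [[0.5887, -0.0022], [0.6025, -0.0047]] [112, 147, 163, 163, 163, 161, 162, 161, 162, 162, 161, 159, 161, 161, 161, 164, 144, 145]
241 343 359 [[0.5871, -0.0121], [0.6003, -0.0144]] [132, 151, 165, 162, 162, 161, 161, 160, 160, 160, 161, 160, 161, 161, 160, 157, 142]
253 343 359 [[0.5855, -0.0221], [0.5988, -0.0246]] [144, 153, 165, 162, 160, 161, 160, 160, 160, 160, 160, 159, 160, 159, 162, 147, 115]
265 342 358 [[0.583, -0.0323], [0.5964, -0.0347]] [104, 194, 228, 155, 156, 155, 151, 149, 151, 150, 155, 158, 158, 159, 158, 160, 145]
277 342 358 [[0.5813, -0.0428], [0.5949, -0.0453]] [132, 198, 231, 228, 226, 225, 225, 225, 226, 226, 226, 226, 226, 226, 228, 218, 205]
[[ 0.5598  0.0329]
 [ 0.6429  0.018 ]
 [ 0.5425 -0.0556]
 [ 0.628  -0.0712]] [[0.48376222 0.07288256]
 [0.68103866 0.03741626]]
```

```bash
python3 -m inch '[{"dp":[11.5,17.3,20],"spin":0},{"dp":[11.5,17.3,25],"spin":-0.006},{"dp":[0,0,25],"spin":0},{"dp":[0,0,20],"spin":0},{"dp":[0,0,12],"spin":0},{"dp":[0,0,5],"spin":0},{"dp":[0,0,0],"spin":0},{"dp":[0,0,0],"spin":0}]'; python3 st.py 3 wrist scene
```

```text
t: 3.7
position: [0.5937, -0.0188, 0.1124]
ee_rot: [[0.986, -0.164, 0.001], [-0.164, -0.986, 0.0], [0.001, -0.0, -1.0]]
wrist_force: [0.3, 0.4, 0.2]
width: 0.998
t 3.7 p [ 0.5937 -0.0188  0.1124] yawx -9.46 tilt [ 0.001  0.    -1.   ] F [0.3 0.4 0.2] M [-0.04  0.06 -0.07] w 0.998
to bar, tool mm [-1.2  0.4  1.2] q [-0.27  0.6   0.31  2.01 -0.32  0.58  0.1 ]
```

View pics/wrist3.png

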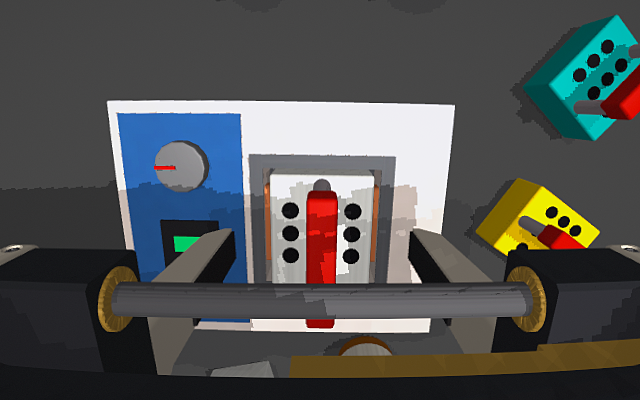

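View pics/scene3.png

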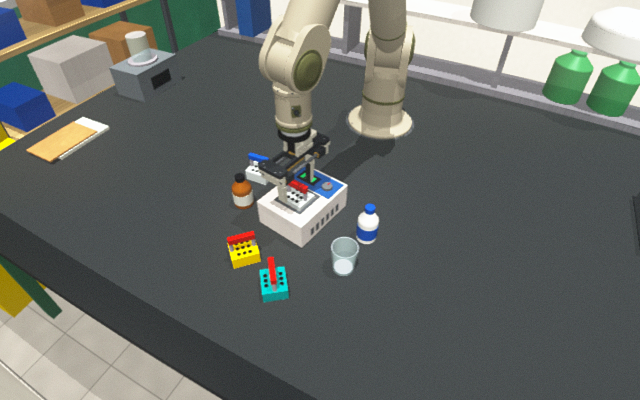

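The fingers straddle the bar at about (321,260) in the wrist view, and the bar is centred between them. Closing gently.

```bash
python3 -m inch '[{"dp":[-0.8,0,0],"spin":0},{"dp":[0,0,0],"spin":0},{"dp":[0,0,0],"spin":0},{"dp":[0,0,0],"spin":0},{"dp":[0,0,0],"spin":0},{"dp":[0,0,0],"spin":0},{"dp":[0,0,0],"spin":0},{"dp":[0,0,0],"spin":0}]' 1 12; python3 st.py 4 wrist
```

```text
t: 4.6
position: [0.5924, -0.0188, 0.1116]
ee_rot: [[0.986, -0.165, 0.0], [-0.165, -0.986, -0.0], [0.0, 0.0, -1.0]]
wrist_force: [0.0, -0.3, 0.3]
width: 0.36
t 4.6 p [ 0.5924 -0.0188  0.1116] yawx -9.51 tilt [ 0. -0. -1.] F [ 0.  -0.3  0.3] M [-0.05  0.11 -0.01] w 0.36
to bar, tool mm [0.1 0.2 0.4] q [-0.27  0.6   0.31  2.01 -0.32  0.57  0.1 ]
```

View pics/wrist4.png

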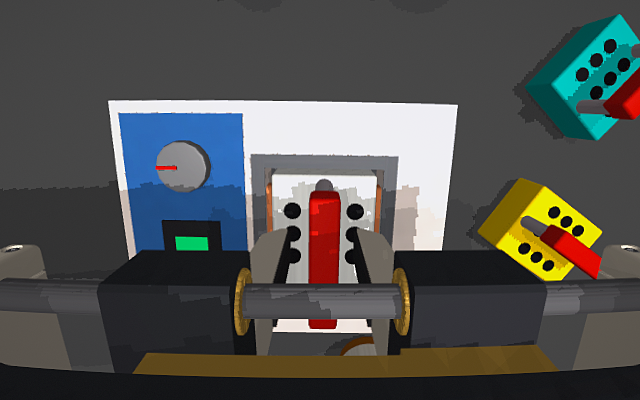

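Still closing (width 0.36, about 33 mm).

```bash
python3 -m inch '[{"dp":[0,0,0],"spin":0},{"dp":[0,0,0],"spin":0},{"dp":[0,0,0],"spin":0},{"dp":[0,0,0],"spin":0}]' 1 12; python3 st.py 5
```

```text
t: 5.05
position: [0.593, -0.0188, 0.1117]
ee_rot: [[0.986, -0.165, 0.001], [-0.165, -0.986, -0.0], [0.001, -0.0, -1.0]]
wrist_force: [3.1, -1.2, -2.8]
width: 0.153
t 5.05 p [ 0.593  -0.0188  0.1117] yawx -9.52 tilt [ 0.001 -0.    -1.   ] F [ 3.1 -1.2 -2.8] M [-0.12 -0.46 -0.09] w 0.153
to bar, tool mm [-0.5  0.3  0.5] q [-0.27  0.6   0.31  2.01 -0.32  0.57  0.1 ]
```

Gripped at 14 mm. First lean, towards the panel (tool −x).

```bash
python3 -m inch '[{"dp":[-2,0,0],"spin":0},{"dp":[-2,0,0],"spin":0},{"dp":[-2,0,0],"spin":0},{"dp":[-1,0,0],"spin":0},{"dp":[0,0,0],"spin":0}]' 1 15; python3 st.py 6 wrist
```

```text
t: 5.55
position: [0.5904, -0.0183, 0.1123]
ee_rot: [[0.986, -0.166, 0.009], [-0.166, -0.986, -0.002], [0.01, 0.0, -1.0]]
wrist_force: [13.8, -1.0, -10.4]
width: 0.153
t 5.55 p [ 0.5904 -0.0183  0.1123] yawx -9.53 tilt [ 0.009 -0.002 -1.   ] F [ 13.8  -1.  -10.4] M [-0.62 -3.13 -0.16] w 0.153
to bar, tool mm [2.2 0.3 1.1] q [-0.28  0.59  0.31  2.02 -0.33  0.56  0.1 ]
```

View pics/wrist6.png

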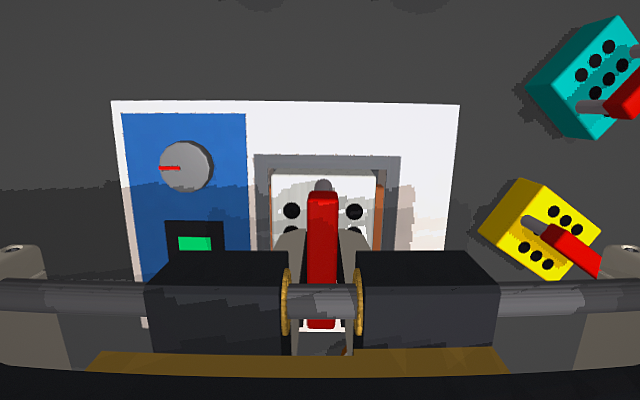

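```bash
python3 -m inch '[{"dp":[-3,0,0],"spin":0},{"dp":[-3,0,0],"spin":0},{"dp":[-3,0,0],"spin":0},{"dp":[0,0,0],"spin":0},{"dp":[0,0,0],"spin":0}]' 1 15; python3 st.py 7 wrist
```

```text
t: 6.1
position: [0.5859, -0.0175, 0.1144]
ee_rot: [[0.986, -0.166, 0.018], [-0.166, -0.986, -0.002], [0.018, -0.001, -1.0]]
wrist_force: [20.2, -3.8, 1.4]
width: 0.158
t 6.1 p [ 0.5859 -0.0175  0.1144] yawx -9.55 tilt [ 0.018 -0.002 -1.   ] F [20.2 -3.8  1.4] M [-0.91 -4.56 -0.05] w 0.158
to bar, tool mm [6.7 0.4 3.4] q [-0.28  0.58  0.31  2.04 -0.33  0.54  0.09]
```

View pics/wrist7.png

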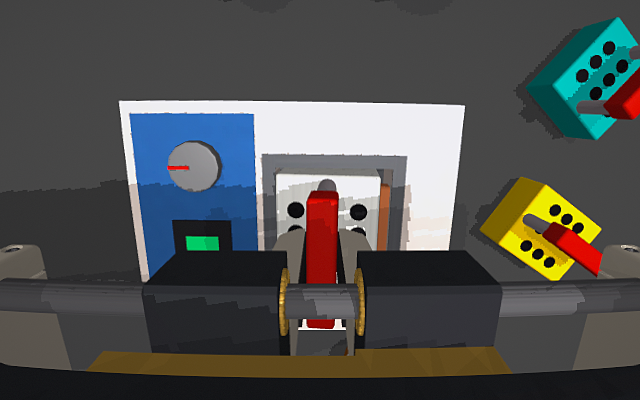

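```bash
python3 -m inch '[{"dp":[-3,0,0],"spin":0},{"dp":[-3,0,0],"spin":0},{"dp":[-3,0,-1],"spin":0},{"dp":[-1,0,0],"spin":0},{"dp":[0,0,0],"spin":0}]' 1 15; python3 st.py 8 wrist
```

```text
t: 6.65
position: [0.5797, -0.0164, 0.117]
ee_rot: [[0.986, -0.166, 0.026], [-0.166, -0.986, -0.003], [0.026, -0.001, -1.0]]
wrist_force: [25.8, -5.2, 7.9]
width: 0.17
t 6.65 p [ 0.5797 -0.0164  0.117 ] yawx -9.57 tilt [ 0.026 -0.003 -1.   ] F [25.8 -5.2  7.9] M [-1.15 -5.87 -0.03] w 0.17
to bar, tool mm [12.9  0.5  6.1] q [-0.28  0.57  0.31  2.06 -0.33  0.53  0.09]
```

View pics/wrist8.png

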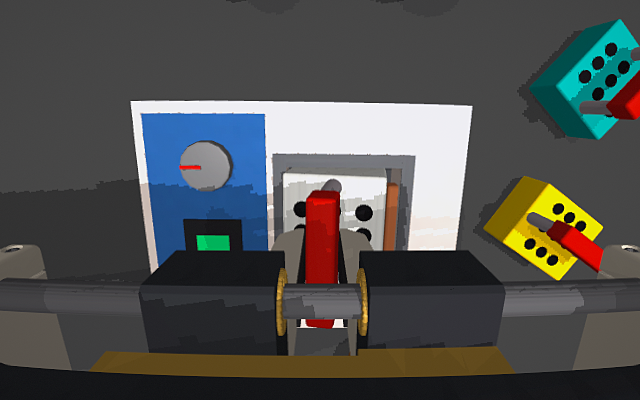

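Clear lean, about 0.1 rad, with the bar offset from the hole rows and the far strip exposed. Next I'll swing away from the panel while easing up.

```bash
python3 -m inch '[{"dp":[5,0,-1],"spin":0},{"dp":[5,0,-1],"spin":0},{"dp":[5,0,-1],"spin":0},{"dp":[5,0,-1],"spin":0},{"dp":[5,0,-1],"spin":0},{"dp":[4,0,-1],"spin":0},{"dp":[4,0,0],"spin":0},{"dp":[0,0,0],"spin":0}]' 1 15; python3 st.py 9 wrist
```

```text
t: 7.5
position: [0.5942, -0.0192, 0.1177]
ee_rot: [[0.986, -0.165, -0.01], [-0.165, -0.986, 0.002], [-0.01, -0.0, -1.0]]
wrist_force: [-11.3, 1.0, 5.6]
width: 0.147
t 7.5 p [ 0.5942 -0.0192  0.1177] yawx -9.5 tilt [-0.01   0.002 -1.   ] F [-11.3   1.    5.6] M [ 0.37  2.55 -0.07] w 0.147
to bar, tool mm [-1.6  0.1  6.5] q [-0.28  0.6   0.32  2.   -0.32  0.6   0.09]
```

View pics/wrist9.png

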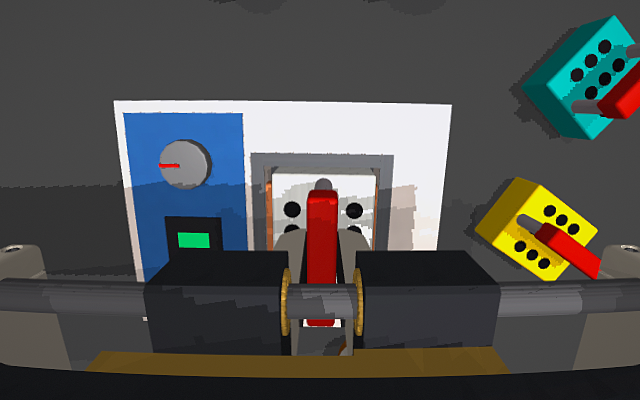

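```bash
python3 -m inch '[{"dp":[4,0,0],"spin":0},{"dp":[4,0,-1],"spin":0},{"dp":[4,0,0],"spin":0},{"dp":[4,0,-1],"spin":0},{"dp":[4,0,0],"spin":0},{"dp":[0,0,0],"spin":0}]' 1 15; python3 st.py 10 wrist
```

```text
t: 8.15
position: [0.608, -0.0215, 0.1193]
ee_rot: [[0.986, -0.165, -0.022], [-0.165, -0.986, 0.004], [-0.022, -0.001, -1.0]]
wrist_force: [-29.8, 5.1, 21.9]
width: 0.229
t 8.15 p [ 0.608  -0.0215  0.1193] yawx -9.48 tilt [-0.022  0.004 -1.   ] F [-29.8   5.1  21.9] M [ 1.14  7.01 -0.02] w 0.229
to bar, tool mm [-15.5   0.1   8.4] q [-0.27  0.61  0.32  1.96 -0.31  0.64  0.09]
```

View pics/wrist10.png

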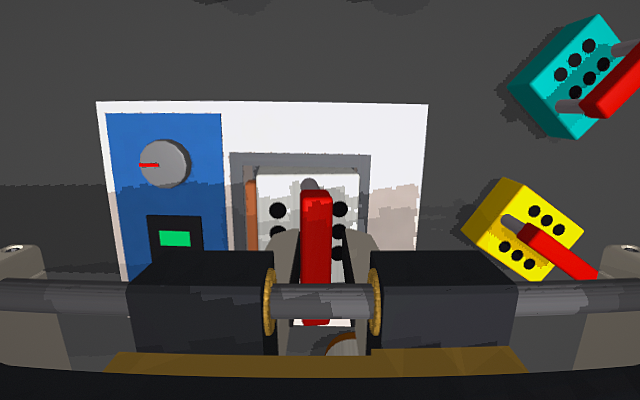

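```bash
python3 -m inch '[{"dp":[0,0,-2],"spin":0},{"dp":[0,0,-2],"spin":0},{"dp":[0,0,-1],"spin":0},{"dp":[0,0,0],"spin":0}]' 1 25; python3 st.py 11 wrist
```

```text
t: 8.6
position: [0.6072, -0.0214, 0.1206]
ee_rot: [[0.986, -0.164, -0.024], [-0.164, -0.986, 0.003], [-0.024, 0.001, -1.0]]
wrist_force: [-18.0, 3.3, -18.3]
width: 0.166
t 8.6 p [ 0.6072 -0.0214  0.1206] yawx -9.46 tilt [-0.024  0.003 -1.   ] F [-18.    3.3 -18.3] M [ 0.69  4.44 -0.09] w 0.166
to bar, tool mm [-14.6   0.1   9.8] q [-0.27  0.61  0.32  1.96 -0.31  0.65  0.09]
```

View pics/wrist11.png

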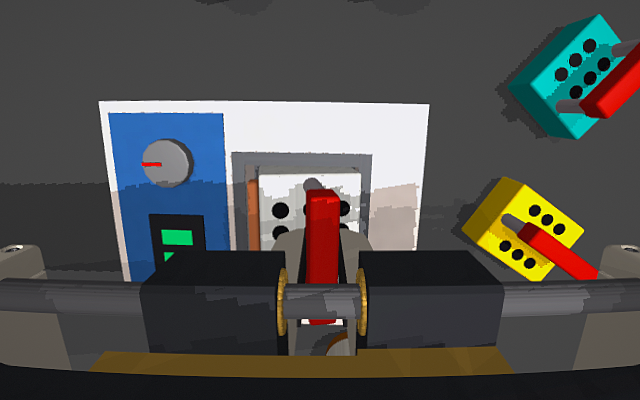

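Leaned away from the panel: the bar at (321,240) is now right of the hole centres (312), with the left strip exposed. Swinging back towards the panel.

```bash
python3 -m inch '[{"dp":[0,0,0],"spin":0},{"dp":[-6,0,0],"spin":0},{"dp":[-6,0,0],"spin":0},{"dp":[-6,0,-1],"spin":0},{"dp":[-6,0,0],"spin":0},{"dp":[-6,0,-1],"spin":0},{"dp":[-6,0,0],"spin":0},{"dp":[-6,0,-1],"spin":0},{"dp":[-6,0,0],"spin":0},{"dp":[0,0,0],"spin":0}]' 1 25; python3 st.py 12 wrist
```

```text
t: 9.65
position: [0.5793, -0.0163, 0.1327]
ee_rot: [[0.986, -0.166, 0.017], [-0.166, -0.986, -0.001], [0.017, -0.002, -1.0]]
wrist_force: [4.6, -2.6, 0.5]
width: 0.174
t 9.65 p [ 0.5793 -0.0163  0.1327] yawx -9.54 tilt [ 0.017 -0.001 -1.   ] F [ 4.6 -2.6  0.5] M [-0.73 -1.47 -0.09] w 0.174
to bar, tool mm [13.1  0.5 21.7] q [-0.3   0.55  0.33  2.04 -0.31  0.58  0.08]
```

View pics/wrist12.png

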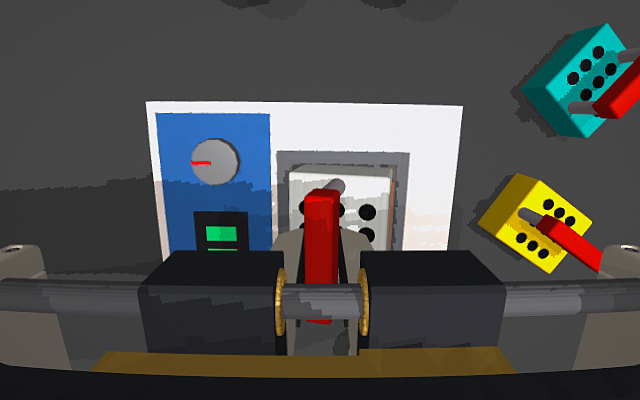

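```bash
python3 -m inch '[{"dp":[5,0,0],"spin":0},{"dp":[5,0,0],"spin":0},{"dp":[5,0,0],"spin":0},{"dp":[5,0,0],"spin":0},{"dp":[4,0,0],"spin":0},{"dp":[0,0,0],"spin":0}]' 1 25; python3 st.py 13 wrist scene
```

```text
t: 10.3
position: [0.5948, -0.0194, 0.1322]
ee_rot: [[0.986, -0.166, 0.0], [-0.166, -0.986, 0.002], [-0.0, -0.002, -1.0]]
wrist_force: [-12.1, 2.2, 35.3]
width: 0.147
t 10.3 p [ 0.5948 -0.0194  0.1322] yawx -9.54 tilt [ 0.     0.002 -1.   ] F [-12.1   2.2  35.3] M [ 0.26  2.84 -0.02] w 0.147
to bar, tool mm [-2.3  0.1 21. ] q [-0.28  0.57  0.33  1.99 -0.31  0.62  0.08]
```

View pics/wrist13.png

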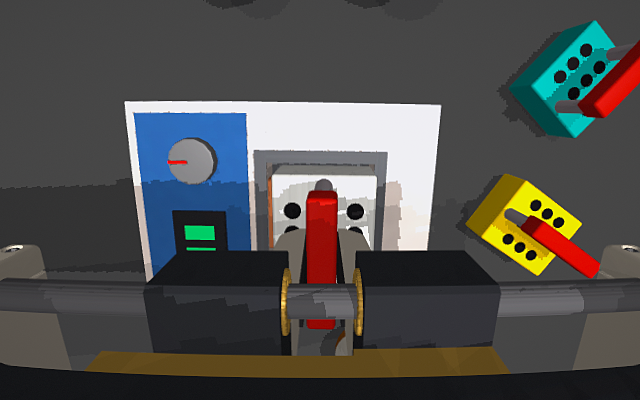

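```bash
python3 - <<'E'
import cv2
im=cv2.imread('pics/scene13.png');cv2.imwrite('pics/s13.png',cv2.resize(im[130:260,220:390],None,fx=4.5,fy=4.5,interpolation=2))
E
```

```text
(no output)
```

View pics/s13.png

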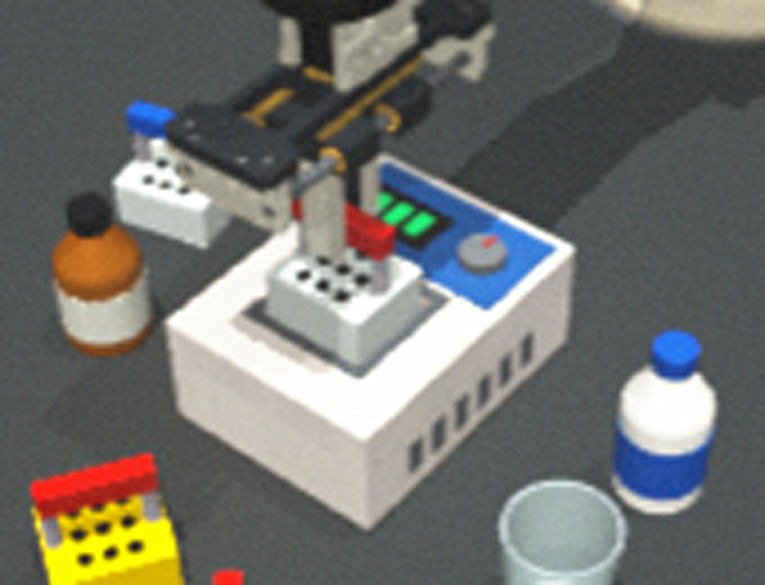

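Level again and visibly raised, but the tool is now pressing down 35 N, so I'll lift the command while leaning away once more.

```bash
python3 -m inch '[{"dp":[4,0,-2],"spin":0},{"dp":[5,0,-2],"spin":0},{"dp":[5,0,-1],"spin":0},{"dp":[4,0,0],"spin":0},{"dp":[4,0,0],"spin":0},{"dp":[0,0,0],"spin":0}]' 1 30; python3 st.py 14 wrist
```

```text
t: 11.0
position: [0.6145, -0.0227, 0.1362]
ee_rot: [[0.986, -0.165, -0.004], [-0.165, -0.986, 0.002], [-0.005, -0.002, -1.0]]
wrist_force: [-15.7, 2.5, 29.4]
width: 0.174
t 11.0 p [ 0.6145 -0.0227  0.1362] yawx -9.53 tilt [-0.004  0.002 -1.   ] F [-15.7   2.5  29.4] M [ 0.49  3.91 -0.02] w 0.174
to bar, tool mm [-22.1   0.   25.1] q [-0.28  0.59  0.33  1.94 -0.31  0.66  0.08]
```

View pics/wrist14.png

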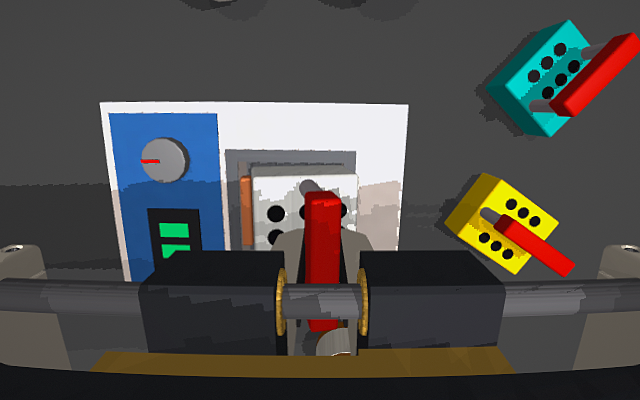

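```bash
python3 -m inch '[{"dp":[0,0,-3],"spin":0},{"dp":[-5,0,-3],"spin":0},{"dp":[-6,0,-2],"spin":0},{"dp":[-6,0,-2],"spin":0},{"dp":[-5,0,-1],"spin":0},{"dp":[-4,0,-1],"spin":0},{"dp":[-5,0,0],"spin":0},{"dp":[0,0,0],"spin":0}]' 1 30; python3 st.py 15 wrist scene
```

```text
t: 11.85
position: [0.5858, -0.0176, 0.1456]
ee_rot: [[0.986, -0.165, -0.0], [-0.165, -0.986, 0.0], [-0.0, -0.0, -1.0]]
wrist_force: [0.2, -0.5, -4.9]
width: 0.149
t 11.85 p [ 0.5858 -0.0176  0.1456] yawx -9.5 tilt [-0.  0. -1.] F [ 0.2 -0.5 -4.9] M [-0.1   0.07  0.  ] w 0.149
to bar, tool mm [ 6.8  0.3 34.4] q [-0.3   0.55  0.34  2.01 -0.3   0.64  0.07]
```

```bash
python3 - <<'E'
import cv2
im=cv2.imread('pics/scene15.png');cv2.imwrite('pics/s15.png',cv2.resize(im[130:260,220:390],None,fx=4.5,fy=4.5,interpolation=2))
E
```

```text
(no output)
```

View pics/s15.png

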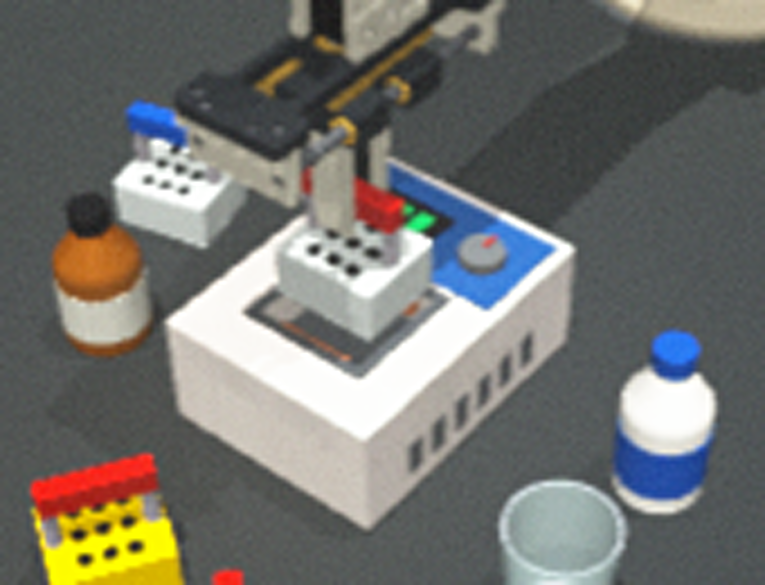

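View pics/wrist15.png

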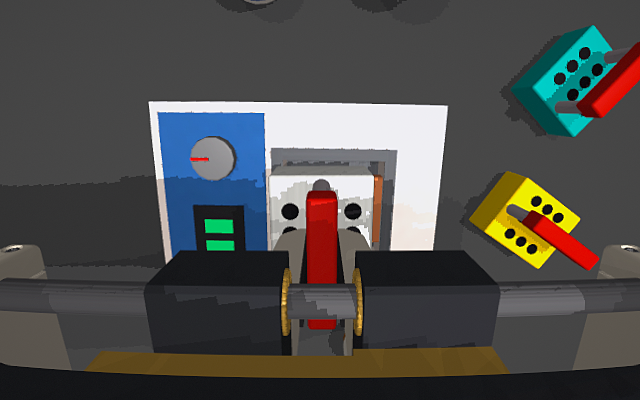

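Free: the load is just the weight (−4.9 N), and it hangs level but 7 mm towards the panel. I'll centre it, lift and measure the height.

```bash
python3 -m inch '[{"dp":[2,0,-3],"spin":0},{"dp":[2.5,0,-3],"spin":0},{"dp":[2,0,-3],"spin":0},{"dp":[0,0,-2],"spin":0},{"dp":[0,0,0],"spin":0},{"dp":[0,0,0],"spin":0}]' 1 35; python3 st.py 16 wrist scene top
python3 - <<'E'
import cv2
im=cv2.imread('pics/scene16.png');cv2.imwrite('pics/s16.png',cv2.resize(im[150:230,260,].reshape(1,-1,3) if 0 else im[150:230,270:370],None,fx=7,fy=7,interpolation=2))
E
```

```text
t: 12.55
position: [0.5928, -0.0188, 0.1567]
ee_rot: [[0.986, -0.165, -0.0], [-0.165, -0.986, -0.0], [-0.0, 0.0, -1.0]]
wrist_force: [-0.6, 0.4, -4.5]
width: 0.146
t 12.55 p [ 0.5928 -0.0188  0.1567] yawx -9.51 tilt [-0. -0. -1.] F [-0.6  0.4 -4.5] M [-0.04  0.08  0.  ] w 0.146
to bar, tool mm [-0.3  0.2 45.5] q [-0.3   0.54  0.35  1.98 -0.29  0.67  0.07]
```

View pics/s16.png

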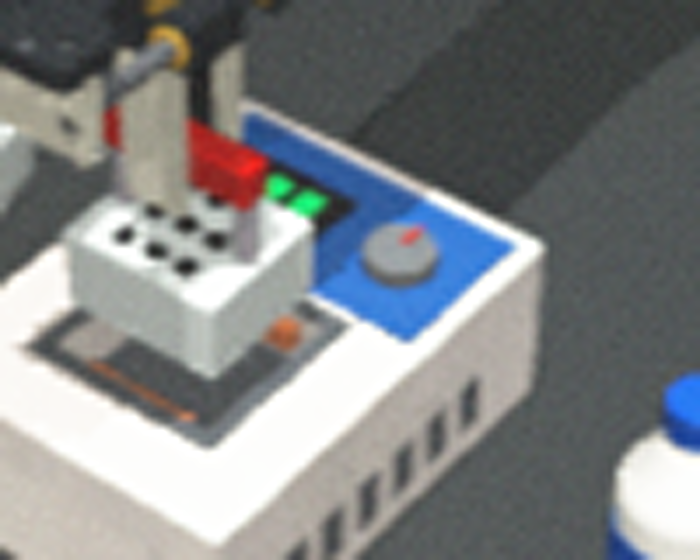

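View pics/wrist16.png

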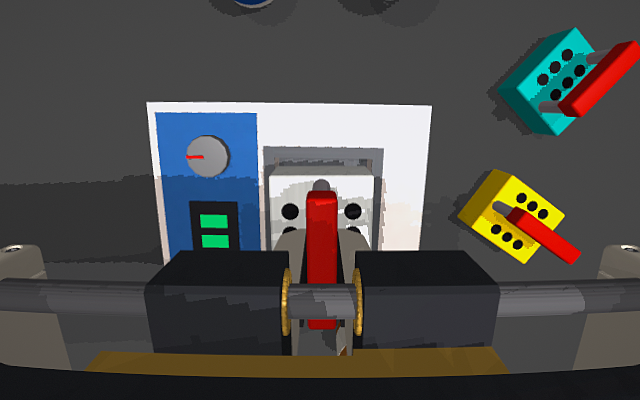

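```bash
python3 - <<'E'
from h import *
yaw=-.168;ex=np.array([np.cos(yaw),np.sin(yaw)]);ey=np.array([-ex[1],ex[0]])
def zat(px,off):
    q=np.array([.5928,-.0188])+off[0]*ex+off[1]*ey
    o,d=ray('scene',[(np.array(px)+.5)/7+[270,150]-.5]);d=d[0]
    # closest point of ray with vertical line
    dh=d[:2];t=dh@(q-o[:2])/(dh@dh);P=o+t*d;print(P.round(4),'miss',np.linalg.norm(P[:2]-q).round(4))
zat((210,376),(.03,.035));zat((208,308),(.03,.035));zat((205,445),(.035,.037))
E
```

```text
[0.6281 0.011  0.1084] miss 0.0003
[0.628  0.0112 0.1416] miss 0.0005
[0.6339 0.0112 0.0783] miss 0.0008
```

```bash
python3 -m inch '[{"dp":[0,0,1],"spin":0},{"dp":[0,0,1],"spin":0},{"dp":[0,0,0],"spin":0},{"dp":[0,0,0],"spin":0},{"dp":[0,0,0],"spin":0},{"dp":[0,0,0],"spin":0}]'; python3 st.py 17 scene top; python3 - <<'E'
from h import *
# bystander change start vs now, pixels
a=cv2.imread('pics/top1.png')[:,:,::-1].copy();b=cv2.imread('pics/top17.png')[:,:,::-1].copy()
cv2.imwrite('pics/cmp.png',np.hstack([a,b])[80:290,:,::-1][:,list(range(240,500))+list(range(880,1140))])
E
```

```text
t: 13.3
position: [0.5929, -0.0189, 0.1547]
ee_rot: [[0.986, -0.165, 0.0], [-0.165, -0.986, -0.0], [0.0, 0.0, -1.0]]
wrist_force: [0.6, 0.4, -3.5]
width: 0.15
t 13.3 p [ 0.5929 -0.0189  0.1547] yawx -9.51 tilt [ 0. -0. -1.] F [ 0.6  0.4 -3.5] M [-0.04  0.09 -0.02] w 0.15
to bar, tool mm [-0.4  0.2 43.5] q [-0.3   0.54  0.35  1.98 -0.29  0.66  0.07]
```

View pics/cmp.png

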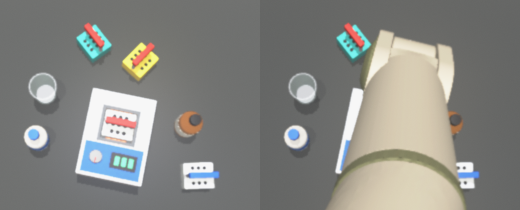

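View pics/scene17.png

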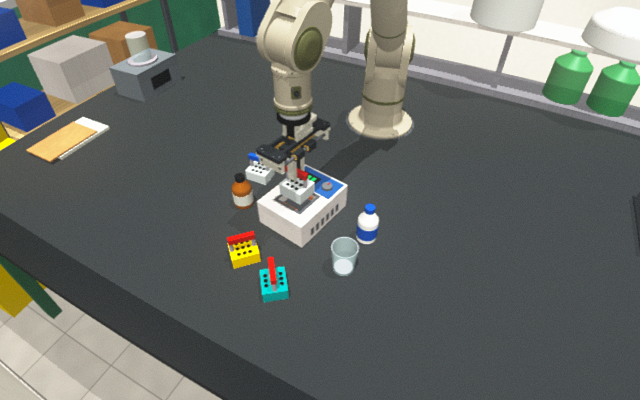

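The insert is held clear above the well at about (297,190) in the scene picture, and all bystanders are where they were. Handing in.

```bash
python3 -c "
from cell import arm
arm.finish_job()"; python3 st.py 18
```

```text
the job is handed in; nothing more can be done
the job is handed in; nothing more can be done
```

The insert is out of its well. I handed the job in at about 13.3 s, with the gripper still holding the insert above the well.

**What I did:** I gripped the red bar from its −x and +x sides. I leaned the insert towards the panel, away, towards and away again until it came free, then centred it, lifted it and held it there. From the pictures and the finger opening, the first two leans were each about 0.1 rad; I did not measure the angle more precisely.

**Last checks:**
- **Load:** the wrist carried only about 4 N, roughly the insert's weight, so it was no longer held by the strips.
- **Position:** the TCP was within 0.5 mm of the well's centre sideways. The insert looked level in the pictures.
- **Height:** the two estimates of its underside above the heater top differ slightly, but both are inside the 8–40 mm limits. The tool's own rise, assuming no slip on the bar, gives about 17.5 mm. The camera gives about 22 mm, or up to 28 mm if I correct for its 6 mm low reading of the well's mouth.
- **Bystanders:** in the last scene picture they stood where they had been. The arm partly hid the amber bottle and the spare from the top camera.

**What went less well:** during the first lean away, the 15 N grip was forced open to about 21 mm, so I raised it to 25 N and continued. While the insert was walking up, the tool also pressed down with about 35 N for a moment, until I raised the commanded height.

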